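# Make up a drive repair kit and a cleaning kit

## Robot

A 6-joint arm with a two-finger parallel gripper is mounted at the origin on a cart in front of the work surface, level with it; the furniture and walls round the work are solid. World frame = base frame: x ahead of the robot, y to its left, z up, the work surface at z = 0. Lengths are in m, angles in rad, forces in N, time in s.
With the tool pointing down it reaches from about 0.3 to 0.775 m from the base axis. Payload 14.6 kg.
Tool frame: the origin (TCP) lies midway between the tips of the shut fingers; the grasp point (between the pads) lies 19 mm behind it (ctrl.pinch_z is the distance from the TCP to the grasp point, in m); z points along the fingers, y is the line along which they close (so a half turn about z gives the same grasp; the last joint's range is limited). The gripper opens to 94 mm and grips with 3 to 60 N. Pads are 16 mm wide; open, the fingers measure 119 mm over their backs; the gripper's body (75 mm by 177 mm) begins 78 mm behind the grasp point.
Start: joints at [-1.41, 0.3, 1.521, -0, 1.321, -0.067], TCP at [0.124, -0.536, 0.205] pointing down, gripper open.
Joint ranges: [-3.03, 3.03], [-0.79, 2.21], [0.23, 2.52], [-1.04, 4.18], [0, 3.07], [-2.55, 2.55]. Speed limits (rad/s): [2.22, 2.22, 2.57, 3.14, 3.14, 3.14].

## Interface

Orientations are given as [roll, pitch, yaw] about the fixed x, y, z axes, in that order (R = Rz(yaw) Ry(pitch) Rx(roll)).
In Python, from station import ctrl gives the robot as it stands.
- The arm moves only by the tool jog_arm, never from a script. Its argument "motion" is a list of rows, each a list of 7 numbers: the shift along the tool's x, y, z in m, then the turn, a rotation vector about the tool's x, y, z in rad, then the opening, from -1 (shut) to 1 (fully open). In form: [[tx, ty, tz, rx, ry, rz, gripper], ...]. A call has 1 to 5 rows; each row shifts and turns the commanded pose from where the row before left it, along the tool's axes as they then stand; what a row does not reach is not made up. A row lasts 1/10 s, in which the tool goes at most 50 mm and 8.59 degrees, less where a joint would pass 70% of its speed; a pose out of reach is approached as far as the arm can. A call is refused whole if a number of a shift passes 0.05 or a number of a turn 0.15, either way. A call with a gripper value outside its range is refused whole. The fingers move at their own pace and stop on an object; "squeeze" is the grip in N (left out, the last holds). Time passes only in rows, so rows that do not move let the fingers close. It gives the time, the measured TCP pose, the force, the opening and the grip force at its end, in the units of the state.
- ctrl.get_obs(): the state, without advancing time (a new reading comes with each control period).
- ctrl.camera(name): name is "side" or "top" or "wrist"; returns the picture (420x560x3 uint8, red, green, blue); there is no depth.
- ctrl.camera_model(name): a dict with "intrinsics" (3x3 intrinsics, pixels), "k1" (the pictures are not rectified: a ray, as slopes to the right and down, at radius r is drawn at 1 + k1 r^2 times it, then the intrinsics apply), "rvec" (rotation vector, rad) and "tvec" (3), from world to camera coordinates, as OpenCV has them. Camera axes: x right, y down, z forward; pixel columns grow to the right and rows downward; lengths in m; the calibration is good to about 2 mm. A picture is of the moment at which its call begins: read the wrist's pose just before it. camera_model takes no time and is no camera call; for the wrist camera it gives the pose at the moment of the call.
- ctrl.hand_in(): hands the job in; it is judged then, once.
The state is a dict: "time_s": time; "qpos": joint angles; "joint_vel": joint speeds; "tau": joint torques, N m; "ee_pos": TCP position; "eef_rot": TCP orientation; "force": force on the tool from outside, world axes, zero at the start; "moment": the same for the moment, N m; "grip_width": finger opening in m; "grip_force": force on a finger pad.
Only numpy, scipy, OpenCV 4.12 (cv2) and the standard library are available. Lean on these libraries where they do the work, as an engineer would, in place of code of your own. Each camera call takes 0.05 s, during which the arm holds its last target. There are 200 camera calls.

## Task

Make up two kits from the stock on the bench. Drive repair kit, on the flat locating plate: lay the black gear module flat on the plate and slide it up until it touches both metal stops, long side along the long stop and one end against the end stop; stand the solder spool inside the low ring. Cleaning kit, in the walled tray: stand the small flux bottle with the straight cap in the smaller compartment and the large dispenser bottle in the larger one, all upright; leave the bottle with the pointed nozzle and the wick roll where they are.

Things in the scene. Friction and masses are not known exactly. Their poses are not given: they have to be found in the camera images.
- locating_plate: Fixed flat light grey plate 172 (x) x 100 (y) x 6 mm. Origin: centre of underside, z up. Two metal stops, tops at z = 16 mm: long stop near the +y edge (inner face y = +40, x = 5 to 71), end stop at the +x end (inner face x = +76, y = -24 to 32). Low ring at the other end: centre x = -45, y = 0, inner diameter 68, top at z = 14. Module when home: its origin at about x = +43, y = +27.
- bin_tray: Fixed black walled tray 172 (x) x 100 (y) mm, walls 18 mm high, 4 thick; floor 4 mm above the bench. Origin: centre of underside, z up. A cross wall at x = 16 to 20 mm divides it: smaller compartment at the +x end (62 x 92 inside, centre x = +51, y = 0), larger at the -x end (98 x 92 inside, centre x = -33, y = 0).
- gear_module: Black block-like gear module with screws on its face, 29 (x) x 66 (y, long) x 40 mm high, lying on the bench. Origin: centre of its underside; its solid sides lie at x = -12 and +14 mm, its ends at y = -33 and +33 mm. Grasp across x, in its upper half; either way round is right.
- solder_spool: Spool of bare solder wire standing on its flange; green flanges 49 mm in diameter, 4 mm thick, 56 mm high in all. Origin: centre of its underside, z up the axis. Grasp by the top flange.
- flux_bottle: Small round bottle with a straight cylindrical black cap, body 35 mm in diameter up to z = 45 mm (shoulder above 38 mm), cap 20 mm in diameter, 63 mm high in all. Origin: centre of its underside, z up.
- dispenser: Large white dispenser bottle, upright: square body with rounded edges, 62 x 62 mm, up to z = 93 mm; round grey ribbed cap 48 mm in diameter above it (z = 93 to 117 mm), easily grasped, 117 mm high in all. Origin: centre of its underside, z up.
- nozzle_bottle: Small round bottle with a pointed nozzle cap, 33 mm in diameter, 68 mm high; not part of any kit, to be left where it is. Origin: centre of its underside.
- wick_roll: White flat roll, 62 mm in diameter, 27 mm high; not part of any kit, to be left where it is. Origin: centre of its underside.
Not all that is in view belongs to the job. Leave any purple look-alike of the nozzle_bottle alone.

How it is judged:
At the end, for the whole second after the job is handed in: Gear module flat on the plate, side and end within about 4 mm of the stops, square within 4 degrees; spool standing in the ring; flux bottle in the smaller, dispenser in the larger compartment, on the floor; all upright, released, at rest. Nozzle bottle and wick roll within 30 mm of their start (x of gear_module in the frame of locating_plate between 0.039 and 0.048 m and y of gear_module in the frame of locating_plate between 0.0225 and 0.032 m and z of each of gear_module, solder_spool in the frame of locating_plate below 0.01 m and angle between the y axis of gear_module and the x axis of locating_plate, either way round below 0.07 rad and x of solder_spool in the frame of locating_plate between -0.058 and -0.032 m and y of solder_spool in the frame of locating_plate between -0.013 and 0.013 m and x of flux_bottle in the frame of bin_tray between 0.032 and 0.07 m and y of flux_bottle in the frame of bin_tray between -0.034 and 0.034 m and z of each of flux_bottle, dispenser in the frame of bin_tray below 0.008 m and x of dispenser in the frame of bin_tray between -0.058 and -0.008 m and y of dispenser in the frame of bin_tray between -0.022 and 0.022 m and angle between each of gear_module, solder_spool, flux_bottle, dispenser, nozzle_bottle, wick_roll's own z axis and vertical below 0.1 rad and linear speed of each of gear_module, solder_spool, flux_bottle, dispenser below 0.02 m/s and distance of each of nozzle_bottle, wick_roll from where it was at the start of the episode below 0.03 m); the robot touches nothing.
It fails at once if the nozzle bottle or the wick roll is moved by more than 30 mm or tipped (distance of any of nozzle_bottle, wick_roll from where it was at the start of the episode above 0.03 m or angle between any of nozzle_bottle, wick_roll's own z axis and vertical above 0.5 rad).
It also fails if it takes over 115 s, if anything falls off the work surface, if the arm or the gripper's body presses on something with over 40 N, if the wrist force passes 120 N, or if a joint passes its speed limit or range.

## Working session

There is one attempt and no reset: what is moved stays moved. The work goes in short steps, Python scripts to look and compute and a tool call to move; the robot and the scene stay as the last step left them, time stands still between calls to the robot, and variables do not carry over. Pictures are saved under pics/ and viewed, at most 14 in all, crops included, and the job is handed in when it is done.

Besides the shell and the picture viewer there is one more tool, called after "Request:" in YAML: its name, and indented under it one key for each argument. jog_arm: Moves the arm, as the interface text tells. Its arguments: {"type":"object","properties":{"motion":{"type":"array"},"squeeze":{"type":"number"}},"required":["motion"]}

```bash
mkdir -p pics; cat > h.py <<'E'
import numpy as np, cv2
from station import ctrl
def ray(m,u,v):
    K=np.array(m["intrinsics"]);x,y=(u-K[0,2])/K[0,0],(v-K[1,2])/K[1,1]
    rd=np.hypot(x,y);r=rd
    for _ in range(20): r=rd/(1+m["k1"]*r*r)
    s=r/rd if rd>0 else 1
    R,_=cv2.Rodrigues(np.array(m["rvec"],float));t=np.array(m["tvec"],float).ravel()
    return -R.T@t, R.T@np.array([x*s,y*s,1])
def onz(m,u,v,z):
    c,d=ray(m,u,v);return c+d*(z-c[2])/d[2]
def proj(m,P):
    R,_=cv2.Rodrigues(np.array(m["rvec"],float));t=np.array(m["tvec"],float).ravel()
    p=R@np.array(P,float)+t;x,y=p[:2]/p[2];s=1+m["k1"]*(x*x+y*y)
    K=np.array(m["intrinsics"]);return np.array([K[0,0]*x*s+K[0,2],K[1,1]*y*s+K[1,2]])
def snap(n,f):
    m=ctrl.camera_model(n);im=ctrl.camera(n)
    np.save(f"pics/{f}.npy",im);cv2.imwrite(f"pics/{f}.png",im[:,:,::-1]);return m,im
E
python3 - <<'E'
from h import *
for n in("top","side","wrist"):
    m,im=snap(n,n+"0");c,d=ray(m,280,210);print(n,c.round(3),d.round(3),m["intrinsics"][0][0],m["k1"])
t=cv2.imread("pics/top0.png");
cv2.imwrite("pics/top0b.png",cv2.resize(t,(800,600),interpolation=cv2.INTER_CUBIC))
print(ctrl.get_obs())
E
```

```text
top [0.372 0.048 1.461] [ 0.087  0.004 -0.996] 527.8507090182762 0.03535364629578655
side [ 0.481 -0.8    0.823] [-0.     0.747 -0.665] 493.3475283041078 0.03835317686648361
wrist [ 0.196 -0.518  0.385] [-0.238 -0.06  -0.969] 361.75234513468206 -0.011771882321480744
{'time_s': 0.15, 'qpos': array([-1.40960885e+00,  3.00341794e-01,  1.52141331e+00,  6.39090258e-05,
        1.32069929e+00, -6.65848006e-02]), 'joint_vel': array([-0.00016896, -0.00117495, -0.00185761,  0.00018674, -0.00162471,
        0.0001695 ]), 'tau': array([ 3.09091847e-04, -5.31961155e+01, -3.52819955e+01,  7.07903272e-02,
        2.35814491e-02, -8.38945630e-05]), 'ee_pos': array([ 0.12418556, -0.53560232,  0.20502824]), 'eef_rot': array([-3.14073694e+00, -1.19106295e-04,  2.27756381e-01]), 'force': array([ 0.54997508, -0.60462852, -0.64000863]), 'moment': array([ 0.02751967, -0.00332522, -0.0161255 ]), 'grip_force': 0.0, 'grip_width': 0.09417177589007843}
```

View pics/top0b.png

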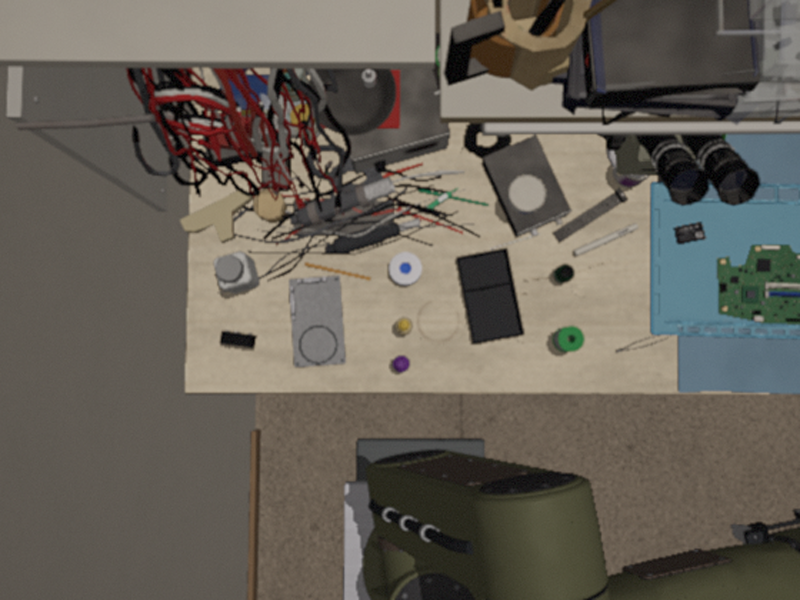

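View pics/side0.png

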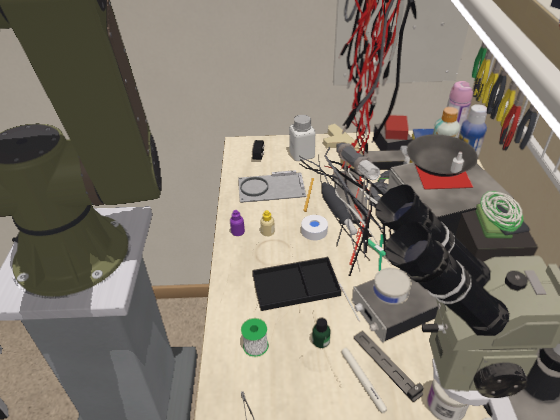

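Top view (800 px scale): dispenser (230,268), gear module (238,340), plate (318,322) with the ring towards the robot, tray (490,296) with the smaller compartment on the far side. Spool is at (568,338) and wick at (405,268). Three small bottles are candidates:
- Yellow (403,326): pointed nozzle.
- Purple (401,364): the look-alike.
- Dark green with a black cap (564,272): its straight cylindrical cap fits the flux bottle.

I'll confirm that in an enlarged crop and measure.

```bash
python3 - <<'E'
from h import *
m=ctrl.camera_model("top");im=np.load("pics/top0.npy")
hsv=cv2.cvtColor(im,cv2.COLOR_RGB2HSV)
g=im.max(2)
def rect(mask,box,z,n,up=None):
    x0,y0,x1,y1=box;M=np.zeros_like(g);M[y0:y1,x0:x1]=mask[y0:y1,x0:x1]*255
    M=cv2.morphologyEx(M,cv2.MORPH_CLOSE,np.ones((3,3)))
    cs,_=cv2.findContours(M,cv2.RETR_EXTERNAL,cv2.CHAIN_APPROX_NONE);c=max(cs,key=cv2.contourArea)
    P=np.array([onz(m,u,v,z)[:2] for u,v in c[:,0]],np.float32)
    (cx,cy),(w,h),a=cv2.minAreaRect(P*1000);cc,r=cv2.minEnclosingCircle(P*1000)
    print(n,"c %.1f %.1f size %.1f %.1f ang %.2f circ %s r %.1f"%(cx,cy,w,h,a,np.round(cc,1),r))
s=0.7
B=lambda *b:[int(k*s) for k in b]
dark=(g<75)
rect(dark,B(450,240,535,350),.018,"tray")
rect(dark,B(212,322,265,358),.040,"gear")
rect(dark,B(545,258,582,288),.063,"flux")
sat=(hsv[:,:,1]>110)&(g>60)
rect((hsv[:,:,0]>50)&(hsv[:,:,0]<90)&sat,B(545,315,595,362),.056,"spool")
gray=(hsv[:,:,1]<30)
rect(gray,B(280,268,352,372),.006,"plate")
rect(gray&(g>0),B(205,240,264,300),.1,"disp")
rect((hsv[:,:,1]<45)&(g>150),B(382,245,428,292),.027,"wick")
rect((hsv[:,:,0]>15)&(hsv[:,:,0]<35)&(hsv[:,:,1]>120),B(385,312,420,342),.03,"nozzle")
a=np.load("pics/side0.npy")[:,:,::-1]
def up(c,w,h): return cv2.resize(c,(w,h),interpolation=cv2.INTER_CUBIC)
t=im[:,:,::-1]
cv2.imwrite("pics/crop1.png",np.vstack([np.hstack([up(a[300:400,220:360],400,300),up(a[190:270,210:340],400,300)]),
 np.hstack([up(t[155:275,130:270],400,300),up(t[160:265,310:430],400,300)])]))
E
```

```text
tray c 506.3 -116.9 size 168.4 99.0 ang 10.52 circ [ 506.3 -117.6] r 95.6
gear c 419.9 359.7 size 62.4 24.6 ang 83.04 circ [421.1 359.5] r 32.1
flux c 543.3 -248.7 size 28.5 38.3 ang 26.78 circ [ 542.4 -249.1] r 19.3
spool c 423.8 -262.1 size 40.8 43.6 ang 9.72 circ [ 422.7 -262.3] r 22.8
plate c 458.1 215.3 size 170.9 98.3 ang 4.72 circ [457.9 213.6] r 96.0
disp c 540.3 352.1 size 70.1 70.6 ang 15.17 circ [541.1 352. ] r 44.4
wick c 560.9 44.5 size 63.4 63.0 ang 0.18 circ [559.2  44.2] r 33.7
nozzle c 449.1 47.5 size 17.3 19.2 ang 45.20 circ [448.9  47.4] r 10.1
```

View pics/crop1.png

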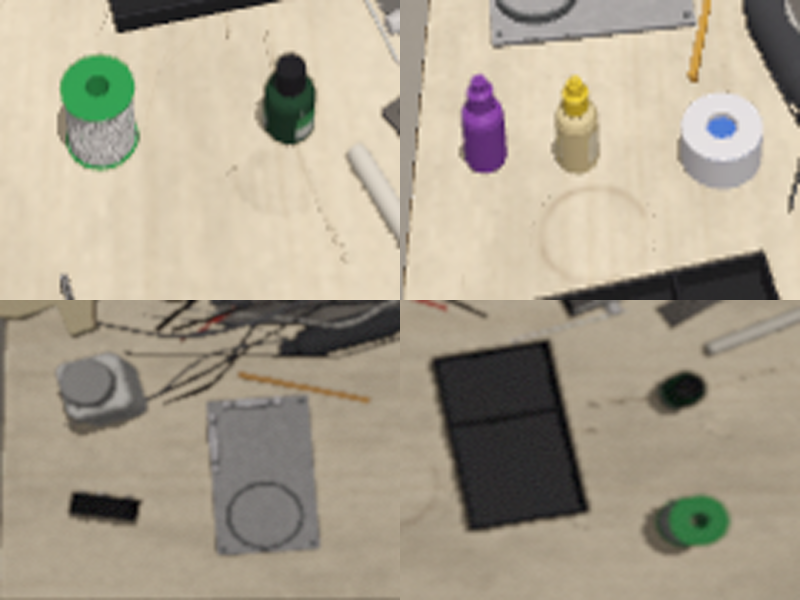

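View pics/wrist0.png

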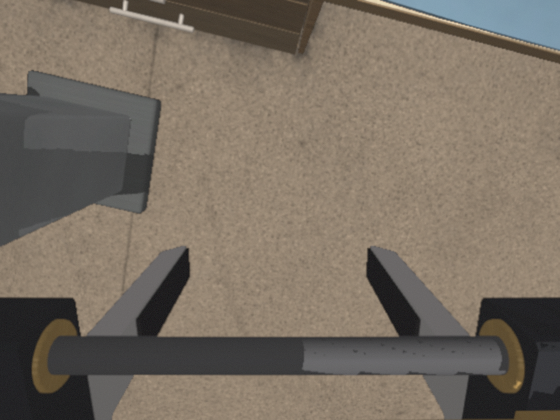

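Crops: the flux bottle has dark green glass and a straight black cylindrical cap (top view 395,190). Yellow is the nozzle bottle and purple the look-alike. The stops sit on the plate's far and left edges, so both fixtures' +x point away from the robot (plate yaw about +4.7°, tray about +10.5°). The wrist view shows only the floor. I'll go to the spool first.

Request:
jog_arm:
  motion:
    - [0, 0, 0, 0, 0, 0.15, 1]
    - [0, 0, 0, 0, 0, 0.078, 1]
    - [0.033, -0.03, 0.006, 0, 0, 0, 1]
    - [0.033, -0.03, 0.006, 0, 0, 0, 1]
    - [0.033, -0.03, 0.006, 0, 0, 0, 1]

```text
time_s: 0.65
ee_pos: [0.2239, -0.4445, 0.187]
eef_rot: [-3.141, 0.0, -0.001]
force: [1.4, -0.7, 0.5]
grip_width: 0.0942
grip_force: 0.0
```

Request:
jog_arm:
  motion:
    - [0.033, -0.03, 0.006, 0, 0, 0, 1]
    - [0.033, -0.03, 0.006, 0, 0, 0, 1]
    - [0.033, -0.03, 0.006, 0, 0, 0, 1]
    - [0.033, -0.03, 0.006, 0, 0, 0, 1]
    - [0.033, -0.03, 0.006, 0, 0, 0, 1]

```text
time_s: 1.15
ee_pos: [0.3893, -0.2943, 0.1572]
eef_rot: [3.142, -0.0, -0.0]
force: [-0.0, -0.3, 0.6]
grip_width: 0.094
grip_force: 0.0
```

Request:
jog_arm:
  motion:
    - [0.033, -0.03, 0.006, 0, 0, 0, 1]
    - [0, 0, 0, 0, 0, 0, 1]
    - [0, 0, 0, 0, 0, 0, 1]

```text
time_s: 1.45
ee_pos: [0.4214, -0.2653, 0.1511]
eef_rot: [-3.141, 0.001, 0.002]
force: [-0.3, 0.2, 1.0]
grip_width: 0.0943
grip_force: 0.0
```

```bash
cat >> h.py <<'E'
def mask_pts(im,mask,box):
    x0,y0,x1,y1=box;M=np.zeros(im.shape[:2],np.uint8);M[y0:y1,x0:x1]=mask[y0:y1,x0:x1]*255
    M=cv2.morphologyEx(M,cv2.MORPH_CLOSE,np.ones((3,3)))
    cs,_=cv2.findContours(M,cv2.RETR_EXTERNAL,cv2.CHAIN_APPROX_NONE);return max(cs,key=cv2.contourArea)[:,0]
def fit(m,c,z):
    P=np.array([onz(m,u,v,z)[:2]*1000 for u,v in c],np.float32)
    a=cv2.minAreaRect(P);b=cv2.minEnclosingCircle(P);e=cv2.fitEllipse(P)
    return "rect %s | circ %s | ell %s"%tuple(np.array2string(np.hstack(k),precision=1,suppress_small=True) for k in(a,b,e))
E
python3 - <<'E'
from h import *
m,im=snap("wrist","w1");hsv=cv2.cvtColor(im,cv2.COLOR_RGB2HSV)
o=ctrl.get_obs();print(o["time_s"],o["ee_pos"].round(4),o["eef_rot"].round(3))
k=(hsv[:,:,0]>50)&(hsv[:,:,0]<90)&(hsv[:,:,1]>110)&(im.max(2)>60)
c=mask_pts(im,k,(100,0,460,420));print(c.min(0),c.max(0),fit(m,c,.056))
E
```

```text
1.5 [ 0.4209 -0.2661  0.1514] [-3.142  0.     0.   ]
[246 182] [305 240] rect [ 424.2 -262.2   47.1   46.3    1.2] | circ [ 424.3 -263.    24.1] | ell [ 424.3 -262.7   46.3   46.8  109.7]
```

View pics/w1.png

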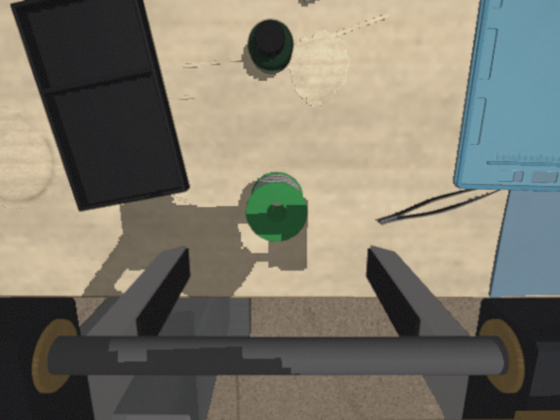

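Wrist view: spool top at (277,211), flux cap at (268,38), tray at left (cross wall from (50,92) to (152,73)). The spool fit gives 47 mm against the 49 mm stated, and it agrees with the top view. I'll descend and grip.

Request:
jog_arm:
  motion:
    - [0.003, -0.004, 0.03, 0, 0, 0, 1]
    - [0, 0, 0.04, 0, 0, 0, 1]
    - [0, 0, 0.03, 0, 0, 0, 1]
    - [0, 0, 0.016, 0, 0, 0, 1]
    - [0, 0, 0, 0, 0, 0, 1]

```text
time_s: 2.0
ee_pos: [0.4225, -0.2623, 0.0337]
eef_rot: [-3.14, 0.003, -0.002]
force: [0.3, 0.2, -0.1]
grip_width: 0.0941
grip_force: 0.0
```

Request:
jog_arm:
  motion:
    - [0, 0, 0, 0, 0, 0, -0.4]
    - [0, 0, 0, 0, 0, 0, -0.4]
    - [0, 0, 0, 0, 0, 0, -0.4]
    - [0, 0, 0, 0, 0, 0, -0.4]
    - [0, 0, 0, 0, 0, 0, -0.4]
  squeeze: 15

```text
time_s: 2.5
ee_pos: [0.4244, -0.2619, 0.0359]
eef_rot: [3.141, -0.001, -0.0]
force: [0.2, 0.2, 0.4]
grip_width: 0.0571
grip_force: 0.0
```

```bash
python3 - <<'E'
from h import *
import h
o=ctrl.get_obs();print(o["ee_pos"].round(4),o["grip_width"],o["grip_force"])
# w1 wrist camera model: same offset, shift now->then
m=ctrl.camera_model("wrist");R,_=cv2.Rodrigues(np.array(m["rvec"],float));t=np.array(m["tvec"],float).ravel()
C=-R.T@t+np.array([.4209,-.2661,.1514])-o["ee_pos"];m["tvec"]=-R@C
im=np.load("pics/w1.npy");g=im.max(2);hsv=cv2.cvtColor(im,cv2.COLOR_RGB2HSV)
print("flux cap",fit(m,mask_pts(im,g<48,(240,10,300,62)),.063))
M=g<75
c=mask_pts(im,M,(0,0,200,213));print(c.min(0),c.max(0),fit(m,c,.018))
for u,v in((187,187),(80,209),(150,73),(50,92)):print(onz(m,u,v,.018).round(4))
# plate from top: refined, ring
mt=ctrl.camera_model("top")
E
```

```text
[ 0.4244 -0.2619  0.0359] 0.057143961047949644 0.0
flux cap rect [ 545.8 -257.5   24.7   25.2   90. ] | circ [ 545.2 -257.1   14.8] | ell [ 545.5 -257.3   22.9   28.    55.6]
[11  0] [188 210] rect [ 508.  -121.   171.5  103.1   10.4] | circ [ 508.  -119.4   97.9] | ell [ 505.1 -120.6  116.4  199.3  103.1]
[ 0.4364 -0.185   0.018 ]
[ 0.4165 -0.0877  0.018 ]
[ 0.5307 -0.1607  0.018 ]
[ 0.5163 -0.0764  0.018 ]
```

Request:
jog_arm:
  motion:
    - [0, 0, 0, 0, 0, 0, -0.4]
    - [0, 0, 0, 0, 0, 0, -0.4]
    - [0, 0, 0, 0, 0, 0, -0.4]

```text
time_s: 2.8
ee_pos: [0.4244, -0.2621, 0.0356]
eef_rot: [3.141, -0.0, -0.0]
force: [-0.1, -2.9, 3.1]
grip_width: 0.0452
grip_force: 15.0
```

Request:
jog_arm:
  motion:
    - [0, 0, -0.02, 0, 0, 0, -0.4]
    - [0, 0, -0.04, 0, 0, 0, -0.4]
    - [0, 0, -0.04, 0, 0, 0, -0.4]
    - [0, 0, -0.02, 0, 0, 0, -0.4]
    - [0, 0, 0, 0, 0, 0, -0.4]

```text
time_s: 3.3
ee_pos: [0.425, -0.2623, 0.1576]
eef_rot: [3.139, -0.003, -0.0]
force: [-0.5, 0.6, -3.1]
grip_width: 0.045
grip_force: 15.0
```

Request:
jog_arm:
  motion:
    - [0, -0.03, 0, 0, 0, 0, -0.4]
    - [0, -0.045, 0, 0, 0, 0, -0.4]
    - [0, -0.049, 0, 0, 0, 0, -0.4]
    - [0, -0.049, 0, 0, 0, 0, -0.4]
    - [0, -0.049, 0, 0, 0, 0, -0.4]

```text
time_s: 3.8
ee_pos: [0.4231, -0.0379, 0.1537]
eef_rot: [-3.141, 0.003, -0.001]
force: [1.0, 0.2, -2.6]
grip_width: 0.045
grip_force: 15.0
```

Request:
jog_arm:
  motion:
    - [-0.002, -0.049, 0, 0, 0, 0, -0.4]
    - [-0.002, -0.049, 0, 0, 0, 0, -0.4]
    - [-0.002, -0.049, 0, 0, 0, 0, -0.4]
    - [-0.002, -0.049, 0, 0, 0, 0, -0.4]
    - [-0.002, -0.037, 0, 0, 0, 0, -0.4]

```text
time_s: 4.3
ee_pos: [0.413, 0.1955, 0.1536]
eef_rot: [3.141, 0.003, 0.001]
force: [0.3, -0.8, -1.8]
grip_width: 0.0452
grip_force: 15.0
```

Request:
jog_arm:
  motion:
    - [-0.002, -0.018, 0, 0, 0, 0, -0.4]
    - [0, 0, 0, 0, 0, 0, -0.4]
    - [0, 0, 0, 0, 0, 0, -0.4]

```text
time_s: 4.6
ee_pos: [0.4117, 0.2107, 0.154]
eef_rot: [3.141, 0.002, 0.001]
force: [0.1, -0.6, -2.2]
grip_width: 0.045
grip_force: 15.0
```

```bash
python3 - <<'E'
from h import *
m,im=snap("wrist","w2");hsv=cv2.cvtColor(im,cv2.COLOR_RGB2HSV);g=im.max(2)
o=ctrl.get_obs();print(o["time_s"],o["ee_pos"].round(4),o["eef_rot"].round(3))
np.save("pics/w2m.npy",m,allow_pickle=True)
c=mask_pts(im,(hsv[:,:,1]<35)&(g>70),(120,0,460,290));print(c.min(0),c.max(0),fit(m,c,.006))
E
```

```text
4.65 [0.412  0.2103 0.1544] [ 3.141e+00  2.000e-03 -1.000e-03]
[207  42] [332 249] rect [452.4 215.7 183.9  99.3   4.5] | circ [455.  215.4 100.8] | ell [464.5 215.8 115.4 191.5  96. ]
```

View pics/w2.png

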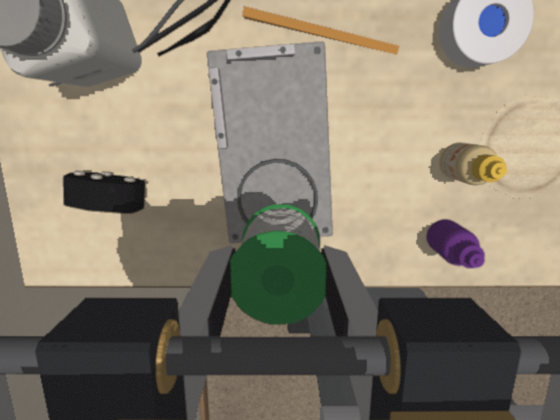

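Wrist view: spool hangs straight at (278,277), ring spans columns 238–317 with its top at row 159, plate far corners at (208,52) and (325,43). I'll compute the plate and ring pose.

```bash
python3 - <<'E'
from h import *
m=np.load("pics/w2m.npy",allow_pickle=True).item()
for n,u,v,z in(("c++",208,52,.006),("c+-",325,43,.006),("c--",332,235,.006),("ringL",238,199,.014),("ringR",317,199,.014),("ringtop",277,159,.014)):
    print(n,onz(m,u,v,z)[:2].round(4))
Y=np.deg2rad(4.6);R=np.array([[np.cos(Y),-np.sin(Y)],[np.sin(Y),np.cos(Y)]])
p=np.array([.458,.2153]);
for n,q in(("c++",(.086,.05)),("c+-",(.086,-.05)),("c--",(-.086,-.05)),("ring",(-.045,0)),("home",(.043,.027))):print(n,(p+R@q).round(4))
E
```

```text
c++ [0.5392 0.2705]
c+- [0.5462 0.1725]
c-- [0.3776 0.1602]
ringL [0.4145 0.2479]
ringR [0.4146 0.1764]
ringtop [0.4506 0.2126]
c++ [0.5397 0.272 ]
c+- [0.5477 0.1724]
c-- [0.3763 0.1586]
ring [0.4131 0.2117]
home [0.4987 0.2457]
```

Request:
jog_arm:
  motion:
    - [0.002, -0.001, 0.04, 0, 0, 0, -0.4]
    - [0, 0, 0.04, 0, 0, 0, -0.4]
    - [0, 0, 0.02, 0, 0, 0, -0.4]
    - [0, 0, 0.006, 0, 0, 0, -0.4]
    - [0, 0, 0.003, 0, 0, 0, -0.4]

```text
time_s: 5.15
ee_pos: [0.4146, 0.2114, 0.0464]
eef_rot: [3.141, 0.0, -0.001]
force: [-0.8, -0.9, -2.0]
grip_width: 0.0448
grip_force: 15.0
```

Request:
jog_arm:
  motion:
    - [0, 0, 0.002, 0, 0, 0, -0.4]
    - [0, 0, 0, 0, 0, 0, -0.4]

```text
time_s: 5.35
ee_pos: [0.4149, 0.2122, 0.0453]
eef_rot: [-3.141, -0.001, -0.0]
force: [0.4, -0.3, -2.1]
grip_width: 0.0451
grip_force: 15.0
```

Request:
jog_arm:
  motion:
    - [0, 0, 0.002, 0, 0, 0, -0.4]
    - [0, 0, 0.001, 0, 0, 0, -0.4]
    - [0, 0, 0, 0, 0, 0, -0.4]

```text
time_s: 5.65
ee_pos: [0.4145, 0.2122, 0.0417]
eef_rot: [-3.141, -0.001, -0.0]
force: [0.2, 0.3, -0.7]
grip_width: 0.0449
grip_force: 15.0
```

Request:
jog_arm:
  motion:
    - [0, 0, 0, 0, 0, 0, 0.6]
    - [0, 0, 0, 0, 0, 0, 0.6]
    - [0, 0, 0, 0, 0, 0, 0.6]
    - [0, 0, 0, 0, 0, 0, 0.6]
    - [0, 0, 0, 0, 0, 0, 0.6]

```text
time_s: 6.15
ee_pos: [0.4144, 0.2122, 0.0415]
eef_rot: [-3.142, -0.0, -0.0]
force: [-0.2, -0.1, -0.7]
grip_width: 0.0748
grip_force: 0.0
```

Request:
jog_arm:
  motion:
    - [0, 0, -0.02, 0, 0, 0, 0.6]
    - [0, 0, -0.04, 0, 0, 0, 0.6]
    - [0, 0, -0.04, 0, 0, 0, 0.6]
    - [0, 0, -0.02, 0, 0, 0, 0.6]
    - [0, 0.04, 0, 0, 0, 0, 0.6]

```text
time_s: 6.65
ee_pos: [0.4156, 0.1742, 0.1644]
eef_rot: [-3.139, -0.005, 0.003]
force: [1.1, -0.1, -0.5]
grip_width: 0.0753
grip_force: 0.0
```

Request:
jog_arm:
  motion:
    - [0, 0.047, 0, 0, 0, 0, 0.6]
    - [0.005, 0.047, 0, 0, 0, 0, 0.6]
    - [0.01, 0.047, 0, 0, 0, 0, 0.6]
    - [0.01, 0.047, 0, 0, 0, 0, 0.6]
    - [0.01, 0.047, 0, 0, 0, 0, 0.6]

```text
time_s: 7.15
ee_pos: [0.4493, -0.0648, 0.1617]
eef_rot: [3.142, -0.001, -0.0]
force: [0.1, 0.6, -0.4]
grip_width: 0.0753
grip_force: 0.0
```

Request:
jog_arm:
  motion:
    - [0.01, 0.047, 0, 0, 0, 0, 0.6]
    - [0.015, 0.045, 0, 0, 0, 0, 0.6]
    - [0.015, 0.045, 0, 0, 0, 0, 0.6]
    - [0.015, 0.045, 0, 0, 0, 0, 0.6]
    - [0, 0, 0, 0, 0, 0, 0.6]

```text
time_s: 7.65
ee_pos: [0.5046, -0.2491, 0.1606]
eef_rot: [3.141, 0.0, -0.004]
force: [-0.7, 0.2, -0.2]
grip_width: 0.0752
grip_force: 0.0
```

Request:
jog_arm:
  motion:
    - [0.04, 0, 0, 0, 0, 0, 0.6]
    - [0, 0, 0, 0, 0, 0, 0.6]
    - [0, 0, 0, 0, 0, 0, 0.6]

```text
time_s: 7.95
ee_pos: [0.5442, -0.2442, 0.1609]
eef_rot: [-3.141, 0.001, 0.001]
force: [-0.3, 0.2, 0.2]
grip_width: 0.0756
grip_force: 0.0
```

```bash
python3 - <<'E'
from h import *
m,im=snap("wrist","w3");hsv=cv2.cvtColor(im,cv2.COLOR_RGB2HSV);g=im.max(2)
o=ctrl.get_obs();print(o["time_s"],o["ee_pos"].round(4),o["eef_rot"].round(3))
np.save("pics/w3m.npy",m,allow_pickle=True)
print("expect cap px",proj(m,[.545,-.255,.063]).round())
E
```

```text
8.0 [ 0.5439 -0.2443  0.1612] [-3.141e+00  1.000e-03  0.000e+00]
expect cap px [293. 213.]
```

View pics/w3.png

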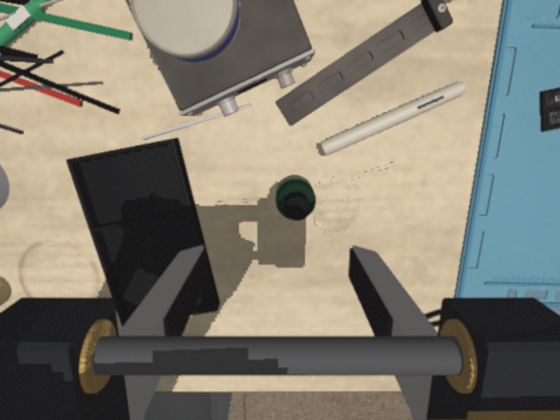

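Flux bottle: cap at about (297,207), body outline centred at (296,198). Tray at left.

```bash
python3 - <<'E'
from h import *
m=np.load("pics/w3m.npy",allow_pickle=True).item();im=np.load("pics/w3.npy");g=im.max(2)
print(onz(m,297,207,.063).round(4))
c=mask_pts(im,g<75,(272,172,320,225));print(c.min(0),c.max(0));print(fit(m,c,.045))
x0=(c[:,0].min()+c[:,0].max())/2;print("axis y",onz(m,x0,200,.03).round(4))
for u,v in((68,158),(179,139),(218,308)):print(onz(m,u,v,.018).round(4))
E
```

```text
[ 0.5501 -0.258   0.063 ]
[276 179] [314 220]
rect [ 551.9 -257.3   35.2   31.9    0. ] | circ [ 551.9 -257.    18. ] | ell [ 552.3 -257.1   32.    35.3  100.7]
axis y [ 0.5484 -0.258   0.03  ]
[ 0.5839 -0.0559  0.018 ]
[ 0.6004 -0.1562  0.018 ]
[ 0.4358 -0.1835  0.018 ]
```

Request:
jog_arm:
  motion:
    - [0.004, 0.0125, 0.03, 0, 0, 0, 0.6]
    - [0, 0, 0.04, 0, 0, 0, 0.6]
    - [0, 0, 0.04, 0, 0, 0, 0.6]
    - [0, 0, 0.03, 0, 0, 0, 0.6]
    - [0, 0, 0.01, 0, 0, 0, 0.6]

```text
time_s: 8.5
ee_pos: [0.5464, -0.2565, 0.0089]
eef_rot: [-3.14, 0.004, -0.0]
force: [-0.1, -0.4, 0.4]
grip_width: 0.0754
grip_force: 0.0
```

Request:
jog_arm:
  motion:
    - [0, 0, 0, 0, 0, 0, -0.6]
    - [0, 0, 0, 0, 0, 0, -0.6]
    - [0, 0, 0, 0, 0, 0, -0.6]
    - [0, 0, 0, 0, 0, 0, -0.6]
    - [0, 0, 0, 0, 0, 0, -0.6]
  squeeze: 12

```text
time_s: 9.0
ee_pos: [0.5486, -0.2575, 0.0123]
eef_rot: [3.141, -0.001, -0.0]
force: [-0.3, 0.2, 0.0]
grip_width: 0.0387
grip_force: 0.0
```

Request:
jog_arm:
  motion:
    - [0, 0, 0, 0, 0, 0, -0.6]
    - [0, 0, 0, 0, 0, 0, -0.6]

```text
time_s: 9.2
ee_pos: [0.5485, -0.2575, 0.012]
eef_rot: [3.141, -0.001, -0.0]
force: [-1.2, 0.3, 5.4]
grip_width: 0.0345
grip_force: 12.0
```

Request:
jog_arm:
  motion:
    - [0, 0, -0.03, 0, 0, 0, -0.6]
    - [0, 0, -0.04, 0, 0, 0, -0.6]
    - [0.003, -0.04, -0.01, 0, 0, 0, -0.6]
    - [0.003, -0.048, 0, 0, 0, 0, -0.6]
    - [0.003, -0.04, 0, 0, 0, 0, -0.6]

```text
time_s: 9.7
ee_pos: [0.5571, -0.1276, 0.0918]
eef_rot: [-3.142, -0.0, -0.001]
force: [0.4, 0.9, -1.0]
grip_width: 0.0343
grip_force: 12.0
```

Request:
jog_arm:
  motion:
    - [0.001, -0.02, 0, 0, 0, 0, -0.6]
    - [0, 0, 0, 0, 0, -0.1, -0.6]
    - [0, 0, 0, 0, 0, -0.078, -0.6]
    - [0, 0, 0, 0, 0, 0, -0.6]
    - [0, 0, 0, 0, 0, 0, -0.6]

```text
time_s: 10.2
ee_pos: [0.5582, -0.1094, 0.0913]
eef_rot: [-3.141, 0.0, 0.175]
force: [-0.7, -0.6, -0.0]
grip_width: 0.0341
grip_force: 12.0
```

```bash
python3 - <<'E'
from h import *
m,im=snap("top","t2")
o=ctrl.get_obs();print(o["time_s"],o["ee_pos"].round(4),o["eef_rot"].round(3),o["grip_force"])
m,im2=snap("wrist","w4")
cv2.imwrite("pics/c2.png",np.hstack([cv2.resize(im[140:280,280:420],(400,400)),cv2.resize(im2,(400,400))])[:,:,::-1])
np.save("pics/w4m.npy",m,allow_pickle=True)
E
```

```text
10.25 [ 0.5582 -0.1095  0.0913] [-3.141  0.     0.175] 11.995980881620198
```

View pics/c2.png

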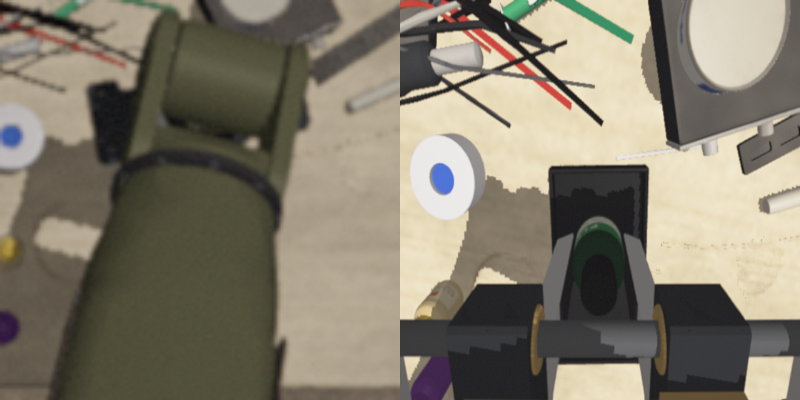

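The top view is hidden by the arm. In the wrist view the tool is square to the tray and the bottle is centred across it (tray rim columns 550–648, bottle at 600). I'll lower it.

Request:
jog_arm:
  motion:
    - [0, 0, 0.03, 0, 0, 0, -0.6]
    - [0, 0, 0.03, 0, 0, 0, -0.6]
    - [0, 0, 0.01, 0, 0, 0, -0.6]
    - [0, 0, 0.004, 0, 0, 0, -0.6]
    - [0, 0, 0, 0, 0, 0, -0.6]

```text
time_s: 10.8
ee_pos: [0.5586, -0.1095, 0.018]
eef_rot: [3.141, -0.0, 0.177]
force: [0.1, -0.8, -0.8]
grip_width: 0.0341
grip_force: 12.0
```

Request:
jog_arm:
  motion:
    - [0, 0, 0.001, 0, 0, 0, -0.6]
    - [0, 0, 0, 0, 0, 0, -0.6]

```text
time_s: 11.0
ee_pos: [0.5588, -0.1095, 0.0174]
eef_rot: [3.141, -0.001, 0.178]
force: [-0.4, -0.5, -0.3]
grip_width: 0.0343
grip_force: 12.0
```

Request:
jog_arm:
  motion:
    - [0, 0, 0.001, 0, 0, 0, -0.6]
    - [0, 0, 0, 0, 0, 0, 0.08]
    - [0, 0, 0, 0, 0, 0, 0.08]
    - [0, 0, 0, 0, 0, 0, 0.08]
    - [0, 0, 0, 0, 0, 0, 0.08]

```text
time_s: 11.5
ee_pos: [0.5583, -0.1094, 0.0155]
eef_rot: [3.142, -0.0, 0.178]
force: [-0.3, 0.3, -0.1]
grip_width: 0.0507
grip_force: 0.0
```

Request:
jog_arm:
  motion:
    - [0, 0, -0.03, 0, 0, 0, 0.08]
    - [0, 0, -0.04, 0, 0, 0, 0.08]
    - [0, 0, -0.04, 0, 0, 0.1, 0.6]
    - [0, 0, -0.04, 0, 0, 0.077, 0.6]
    - [0, 0, -0.04, 0, 0, 0, 0.6]

```text
time_s: 12.0
ee_pos: [0.558, -0.1093, 0.2072]
eef_rot: [3.142, -0.0, -0.002]
force: [0.5, -0.1, 0.3]
grip_width: 0.0714
grip_force: 0.0
```

```bash
python3 - <<'E'
from h import *
o=ctrl.get_obs();print(o["time_s"],o["ee_pos"].round(4),o["eef_rot"].round(3))
m=ctrl.camera_model("top");print("disp cap",onz(m,161,188,.117).round(4))
im=np.load("pics/top0.npy");g=cv2.medianBlur(cv2.cvtColor(im,cv2.COLOR_RGB2GRAY),3)
ms=ctrl.camera_model("side")
print("side cap",onz(ms,302,121,.117).round(4))
E
```

```text
12.0 [ 0.558  -0.1093  0.2072] [ 3.142e+00 -0.000e+00 -2.000e-03]
disp cap [0.544  0.3585 0.117 ]
side cap [0.5478 0.3502 0.117 ]
```

Request:
jog_arm:
  motion:
    - [-0.01, -0.03, 0, 0, 0, 0, 0.6]
    - [-0.01, -0.045, 0, 0, 0, 0, 0.6]
    - [-0.01, -0.048, 0, 0, 0, 0, 0.6]
    - [-0.01, -0.048, 0, 0, 0, 0, 0.6]
    - [-0.01, -0.048, 0, 0, 0, 0, 0.6]

```text
time_s: 12.5
ee_pos: [0.5074, 0.1113, 0.2057]
eef_rot: [-3.141, -0.0, 0.0]
force: [0.8, -0.3, 1.0]
grip_width: 0.0752
grip_force: 0.0
```

Request:
jog_arm:
  motion:
    - [0, -0.048, 0, 0, 0, 0, 0.6]
    - [0, -0.048, 0, 0, 0, 0, 0.6]
    - [0, -0.048, 0, 0, 0, 0, 0.6]
    - [0.01, -0.045, 0, 0, 0, 0, 0.6]
    - [0.01, -0.04, 0, 0, 0, 0, 0.6]

```text
time_s: 13.0
ee_pos: [0.5276, 0.341, 0.2056]
eef_rot: [-3.141, -0.0, 0.002]
force: [-0.4, -0.3, 0.2]
grip_width: 0.075
grip_force: 0.0
```

Request:
jog_arm:
  motion:
    - [0, -0.01, 0, 0, 0, 0, 0.6]
    - [0, 0, 0, 0, 0, 0, 0.6]
    - [0, 0, 0, 0, 0, 0, 0.6]

```text
time_s: 13.3
ee_pos: [0.5279, 0.3476, 0.2054]
eef_rot: [3.141, 0.0, 0.0]
force: [-0.2, 0.0, -1.2]
grip_width: 0.0753
grip_force: 0.0
```

```bash
python3 - <<'E'
from h import *
m,im=snap("wrist","w5")
o=ctrl.get_obs();print(o["time_s"],o["ee_pos"].round(4),o["eef_rot"].round(3))
np.save("pics/w5m.npy",m,allow_pickle=True);print(proj(m,[.545,.354,.117]))
E
```

```text
13.35 [0.528  0.3473 0.2057] [ 3.141 -0.    -0.   ]
[271.06789984 195.68678142]
```

View pics/w5.png

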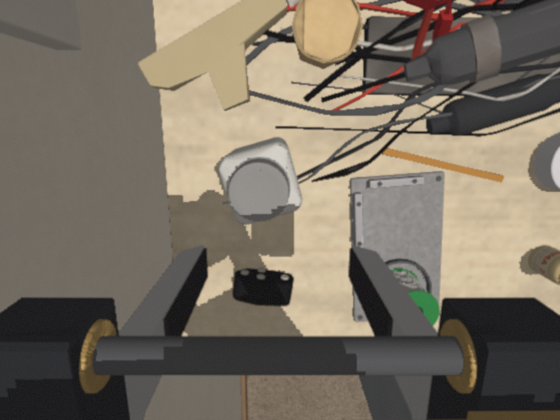

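Dispenser cap at (258,188), body yaw about 15°; gear module at (263,287) with screws; spool in the ring at (412,290).

```bash
python3 - <<'E'
from h import *
m=np.load("pics/w5m.npy",allow_pickle=True).item();im=np.load("pics/w5.npy")
print(onz(m,258,188,.117).round(4), onz(m,258-34,188,.117).round(4))
g=cv2.medianBlur(cv2.cvtColor(im,cv2.COLOR_RGB2GRAY),5)
c=cv2.HoughCircles(g[120:250,190:330],cv2.HOUGH_GRADIENT,1,60,param1=100,param2=20,minRadius=28,maxRadius=42)
for x,y,r in c[0][:2]:print(x+190,y+120,r,onz(m,x+190,y+120,.117).round(4),onz(m,x+190+r,y+120,.117).round(4))
hsv=cv2.cvtColor(im,cv2.COLOR_RGB2HSV)
k=mask_pts(im,(hsv[:,:,1]<30)&(g>90),(205,128,312,230));print(fit(m,k,.093))
k=mask_pts(im,g<60,(228,262,300,306));print("gear",k.min(0),k.max(0),fit(m,k,.04))
E
```

```text
[0.5509 0.3638 0.117 ] [0.5509 0.3894 0.117 ]
258.5 191.5 29.7 [0.5482 0.3635 0.117 ] [0.5482 0.3411 0.117 ]
rect [550.9 364.8  61.9  66.2  15.8] | circ [551.2 363.3  38.5] | ell [551.9 363.6  65.4  67.6  54.7]
gear [233 269] [292 305] rect [430.8 365.3  60.2  39.8  83.5] | circ [431.9 365.   32.4] | ell [430.4 365.2  40.9  66.1 173.8]
```

Request:
jog_arm:
  motion:
    - [0.021, -0.014, 0, 0, 0, 0, 0.9]
    - [0, 0, 0.03, 0, 0, 0, 0.9]
    - [0, 0, 0.04, 0, 0, 0, 0.9]
    - [0, 0, 0.03, 0, 0, 0, 0.9]
    - [0, 0, 0.008, 0, 0, 0, 0.9]

```text
time_s: 13.85
ee_pos: [0.5479, 0.3605, 0.0944]
eef_rot: [3.139, 0.004, -0.001]
force: [0.1, 0.0, -0.4]
grip_width: 0.0891
grip_force: 0.0
```

Request:
jog_arm:
  motion:
    - [0, 0, 0, 0, 0, 0, -0.4]
    - [0, 0, 0, 0, 0, 0, -0.4]
    - [0, 0, 0, 0, 0, 0, -0.4]
    - [0, 0, 0, 0, 0, 0, -0.4]
    - [0, 0, 0, 0, 0, 0, -0.4]
  squeeze: 35

```text
time_s: 14.35
ee_pos: [0.5491, 0.3628, 0.0983]
eef_rot: [-3.141, -0.001, 0.001]
force: [0.4, -1.0, 0.4]
grip_width: 0.0527
grip_force: 0.0
```

Request:
jog_arm:
  motion:
    - [0, 0, 0, 0, 0, 0, -0.4]
    - [0, 0, 0, 0, 0, 0, -0.4]
    - [0, 0, 0, 0, 0, 0, -0.4]

```text
time_s: 14.65
ee_pos: [0.5491, 0.3626, 0.0979]
eef_rot: [-3.141, -0.001, 0.001]
force: [-0.9, -2.1, 5.7]
grip_width: 0.0465
grip_force: 35.1
```

Request:
jog_arm:
  motion:
    - [0, 0, -0.015, 0, 0, 0, -0.4]
    - [0, 0, -0.03, 0, 0, 0, -0.4]
    - [0, 0, -0.03, 0, 0, 0, -0.4]
    - [0, 0, -0.03, 0, 0, 0, -0.4]
    - [0, 0, -0.015, 0, 0, 0, -0.4]

```text
time_s: 15.15
ee_pos: [0.5493, 0.363, 0.2212]
eef_rot: [-3.14, -0.003, 0.001]
force: [0.0, 0.1, -1.6]
grip_width: 0.0469
grip_force: 34.9
```

Request:
jog_arm:
  motion:
    - [-0.005, 0.02, 0, 0, 0, 0, -0.4]
    - [-0.008, 0.035, 0, 0, 0, 0, -0.4]
    - [-0.008, 0.04, 0, 0, 0, 0, -0.4]
    - [-0.008, 0.04, 0, 0, 0, 0, -0.4]
    - [-0.008, 0.04, 0, 0, 0, 0, -0.4]

```text
time_s: 15.65
ee_pos: [0.5113, 0.1862, 0.2181]
eef_rot: [-3.141, -0.0, 0.001]
force: [0.9, -0.1, -1.2]
grip_width: 0.0466
grip_force: 34.9
```

Request:
jog_arm:
  motion:
    - [-0.006, 0.04, 0, 0, 0, 0, -0.4]
    - [-0.006, 0.04, 0, 0, 0, 0, -0.4]
    - [-0.006, 0.04, 0, 0, 0, 0, -0.4]
    - [-0.006, 0.04, 0, 0, 0, 0, -0.4]
    - [-0.006, 0.04, 0, 0, 0, 0, -0.4]

```text
time_s: 16.15
ee_pos: [0.4817, -0.0138, 0.2183]
eef_rot: [-3.141, -0.001, 0.001]
force: [0.1, 0.2, -1.5]
grip_width: 0.0467
grip_force: 34.9
```

Request:
jog_arm:
  motion:
    - [-0.005, 0.04, 0, 0, 0, 0, -0.4]
    - [-0.002, 0.04, 0, 0, 0, 0, -0.4]
    - [0, 0.025, 0, 0, 0, 0.05, -0.4]
    - [0, 0.008, 0, 0, 0, 0.04, -0.4]
    - [0, 0, 0, 0, 0, 0, -0.4]

```text
time_s: 16.65
ee_pos: [0.4748, -0.1258, 0.2178]
eef_rot: [-3.141, -0.0, -0.092]
force: [-0.2, -0.3, -1.6]
grip_width: 0.0468
grip_force: 34.9
```

```bash
python3 - <<'E'
from h import *
m,im=snap("wrist","w6");m2,im2=snap("side","s6")
o=ctrl.get_obs();print(o["time_s"],o["ee_pos"].round(4),o["eef_rot"].round(3),o["force"].round(1))
np.save("pics/w6m.npy",m,allow_pickle=True)
cv2.imwrite("pics/c6.png",np.hstack([cv2.resize(im2[130:330,200:400],(400,400)),cv2.resize(im,(400,400))])[:,:,::-1])
E
```

```text
16.75 [ 0.475  -0.1245  0.2177] [-3.141 -0.    -0.088] [-0.1 -0.2 -2. ]
```

View pics/c6.png

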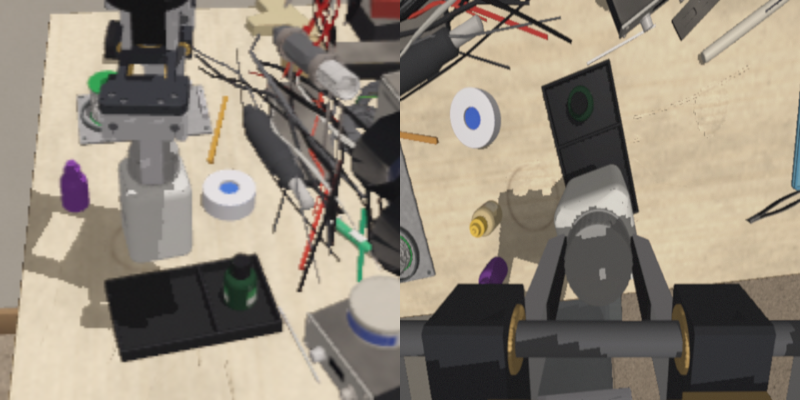

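Dispenser hangs upright over the larger compartment and the flux bottle stands in the smaller one (wrist panel 578,103). I'll lower it.

Request:
jog_arm:
  motion:
    - [0, 0, 0.03, 0, 0, 0, -0.4]
    - [0, 0, 0.04, 0, 0, 0, -0.4]
    - [0, 0, 0.03, 0, 0, 0, -0.4]
    - [0, 0, 0.01, 0, 0, 0, -0.4]
    - [0, 0, 0.003, 0, 0, 0, -0.4]

```text
time_s: 17.25
ee_pos: [0.4749, -0.1245, 0.1042]
eef_rot: [-3.141, 0.001, -0.088]
force: [-1.4, -0.9, -2.0]
grip_width: 0.0472
grip_force: 34.9
```

Request:
jog_arm:
  motion:
    - [0, 0, 0.002, 0, 0, 0, -0.4]
    - [0, 0, 0, 0, 0, 0, -0.4]

```text
time_s: 17.45
ee_pos: [0.4756, -0.1254, 0.1037]
eef_rot: [3.141, -0.002, -0.089]
force: [0.5, 0.0, -2.2]
grip_width: 0.0468
grip_force: 34.9
```

Request:
jog_arm:
  motion:
    - [0, 0, 0.001, 0, 0, 0, -0.4]
    - [0, 0, 0.001, 0, 0, 0, -0.4]
    - [0, 0, 0, 0, 0, 0, -0.4]

```text
time_s: 17.75
ee_pos: [0.4757, -0.1257, 0.1018]
eef_rot: [3.141, -0.002, -0.089]
force: [-1.2, -0.0, 7.4]
grip_width: 0.047
grip_force: 35.2
```

Request:
jog_arm:
  motion:
    - [0, 0, 0, 0, 0, 0, 0.7]
    - [0, 0, 0, 0, 0, 0, 0.7]
    - [0, 0, 0, 0, 0, 0, 0.7]
    - [0, 0, 0, 0, 0, 0, 0.7]
    - [0, 0, 0, 0, 0, 0, 0.7]
  squeeze: 15

```text
time_s: 18.25
ee_pos: [0.4749, -0.1254, 0.1004]
eef_rot: [-3.142, 0.0, -0.089]
force: [-0.2, -0.1, 0.6]
grip_width: 0.0793
grip_force: 0.0
```

Request:
jog_arm:
  motion:
    - [0, 0, -0.02, 0, 0, 0, 0.7]
    - [0, 0, -0.04, 0, 0, 0, 0.7]
    - [0, 0, -0.04, 0, 0, 0, 0.7]
    - [0, 0, -0.02, 0, 0, 0, 0.7]
    - [-0.009, -0.04, 0, 0, 0, 0, 0.7]

```text
time_s: 18.75
ee_pos: [0.4707, -0.0869, 0.2232]
eef_rot: [3.14, -0.005, -0.093]
force: [-0.1, 1.1, 0.5]
grip_width: 0.08
grip_force: 0.0
```

Request:
jog_arm:
  motion:
    - [-0.009, -0.048, 0, 0, 0, 0, 0.7]
    - [-0.009, -0.048, 0, 0, 0, 0, 0.7]
    - [-0.009, -0.048, 0, 0, 0, 0, 0.7]
    - [-0.009, -0.048, 0, 0, 0, 0, 0.7]
    - [-0.009, -0.048, 0, 0, 0, 0, 0.7]

```text
time_s: 19.25
ee_pos: [0.4455, 0.1602, 0.2206]
eef_rot: [-3.141, -0.0, -0.089]
force: [1.6, -0.4, 0.7]
grip_width: 0.0801
grip_force: 0.0
```

Request:
jog_arm:
  motion:
    - [-0.009, -0.048, 0, 0, 0, 0, 0.7]
    - [-0.009, -0.048, 0, 0, 0, 0, 0.7]
    - [-0.009, -0.048, 0, 0, 0, 0, 0.7]
    - [-0.009, -0.048, 0, 0, 0, 0, 0.7]
    - [-0.003, -0.01, 0.02, 0, 0, 0, 0.7]

```text
time_s: 19.75
ee_pos: [0.4247, 0.3673, 0.2018]
eef_rot: [-3.139, -0.003, -0.086]
force: [0.8, -0.5, -0.0]
grip_width: 0.0802
grip_force: 0.0
```

Request:
jog_arm:
  motion:
    - [0, 0, 0.01, 0, 0, -0.14, 0.7]
    - [0, 0, 0.01, 0, 0, -0.14, 0.7]
    - [0, 0, 0.01, 0, 0, -0.14, 0.7]
    - [0, 0, 0.01, 0, 0, -0.14, 0.7]
    - [0, 0, 0.01, 0, 0, -0.14, 0.7]

```text
time_s: 20.25
ee_pos: [0.4251, 0.3629, 0.1499]
eef_rot: [-3.142, 0.0, 0.617]
force: [0.5, 0.8, -0.2]
grip_width: 0.0799
grip_force: 0.0
```

Request:
jog_arm:
  motion:
    - [0, 0, 0, 0, 0, -0.14, 0.7]
    - [0, 0, 0, 0, 0, -0.14, 0.7]
    - [0, 0, 0, 0, 0, -0.14, 0.7]
    - [0, 0, 0, 0, 0, -0.14, 0.7]
    - [0, 0, 0, 0, 0, -0.14, 0.7]

```text
time_s: 20.75
ee_pos: [0.4252, 0.3629, 0.1503]
eef_rot: [-3.141, 0.0, 1.317]
force: [-1.1, 0.3, -0.1]
grip_width: 0.08
grip_force: 0.0
```

Request:
jog_arm:
  motion:
    - [0, 0, 0, 0, 0, -0.14, 0.7]
    - [0, 0, 0, 0, 0, 0, 0.7]
    - [0, 0, 0, 0, 0, 0, 0.7]

```text
time_s: 21.05
ee_pos: [0.4252, 0.3629, 0.1504]
eef_rot: [-3.141, 0.0, 1.447]
force: [0.5, 0.6, -1.2]
grip_width: 0.0801
grip_force: 0.0
```

```bash
python3 - <<'E'
from h import *
m,im=snap("wrist","w7")
o=ctrl.get_obs();print(o["time_s"],o["ee_pos"].round(4),o["eef_rot"].round(3),o["qpos"].round(2))
np.save("pics/w7m.npy",m,allow_pickle=True);print(proj(m,[.425,.362,.04]))
E
```

```text
21.1 [0.4252 0.363  0.1504] [-3.142  0.     1.447] [ 0.64  0.37  1.56 -0.    1.21  0.77]
[277.6999573  213.01074149]
```

View pics/w7.png

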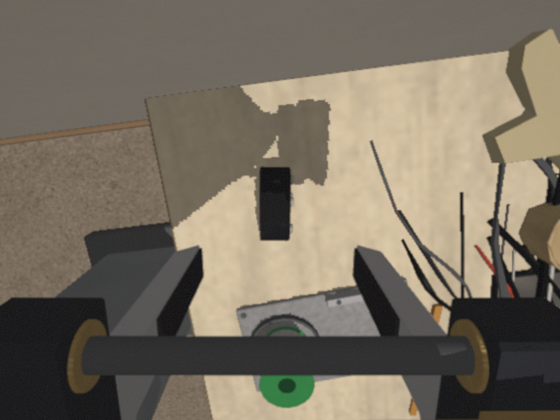

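Gear module at columns 260–291, rows 168–240, upright in the image and so square to the tool. Screws are on the right side; the spool stands in the ring at (287,385).

```bash
python3 - <<'E'
from h import *
m=np.load("pics/w7m.npy",allow_pickle=True).item();im=np.load("pics/w7.npy");g=cv2.cvtColor(im,cv2.COLOR_RGB2GRAY)
c=mask_pts(im,g<45,(250,150,303,255));print(c.min(0),c.max(0),fit(m,c,.04))
for p in((260,205),(290,205),(275,239),(275,169)):print(p,onz(m,*p,.04).round(4),onz(m,*p,.0).round(4))
for r in(175,190,205,220,233):
  x=np.where(g[r,250:303]<45)[0]+250;print(r,x.min(),x.max(),g[r,255:297:4])
E
```

```text
[260 167] [290 239] rect [423.2 370.   60.5  24.3  81.5] | circ [423.2 370.   32. ] | ell [423.4 370.5  26.3  74.1 172.5]
(260, 205) [0.4114 0.3706 0.04  ] [0.4082 0.3613 0.    ]
(290, 205) [0.4359 0.3675 0.04  ] [0.4361 0.3579 0.    ]
(275, 239) [0.4199 0.3397 0.04  ] [0.4179 0.3262 0.    ]
(275, 169) [0.4274 0.3986 0.04  ] [0.4264 0.3932 0.    ]
175 260 289 [104  68  24  20  17  24  22  22  21  78 105]
190 260 289 [123  67  17  19  15  19  27  22  25 161 190]
205 260 289 [183  69  32  32  33  32  34  32  33 137 186]
220 260 288 [188  73  32  33  34  35  35  31  30 182 188]
233 261 288 [183 136  35  36  31  30  29  34  31 168 185]
```

Request:
jog_arm:
  motion:
    - [0.002, -0.002, 0.03, 0, 0, 0, 0.7]
    - [0, 0, 0.04, 0, 0, 0, 0.7]
    - [0, 0, 0.04, 0, 0, 0, 0.7]
    - [0, 0, 0.02, 0, 0, 0, 0.7]
    - [0, 0, 0.004, 0, 0, 0, 0.7]

```text
time_s: 21.6
ee_pos: [0.4224, 0.3643, 0.014]
eef_rot: [-3.139, 0.003, 1.448]
force: [0.0, -0.3, 0.1]
grip_width: 0.0802
grip_force: 0.0
```

Request:
jog_arm:
  motion:
    - [0, 0, 0, 0, 0, 0, -0.8]
    - [0, 0, 0, 0, 0, 0, -0.8]
    - [0, 0, 0, 0, 0, 0, -0.8]
    - [0, 0, 0, 0, 0, 0, -0.8]
    - [0, 0, 0, 0, 0, 0, -0.8]

```text
time_s: 22.1
ee_pos: [0.4237, 0.3653, 0.017]
eef_rot: [3.141, -0.001, 1.451]
force: [-0.8, 0.4, -0.1]
grip_width: 0.0433
grip_force: 0.0
```

Request:
jog_arm:
  motion:
    - [0, 0, 0, 0, 0, 0, -0.8]
    - [0, 0, 0, 0, 0, 0, -0.8]
    - [0, 0, 0, 0, 0, 0, -0.8]
    - [0, 0, 0, 0, 0, 0, -0.8]

```text
time_s: 22.5
ee_pos: [0.4235, 0.3652, 0.0165]
eef_rot: [-3.142, -0.0, 1.451]
force: [-0.2, -0.5, 1.4]
grip_width: 0.0257
grip_force: 15.0
```

Request:
jog_arm:
  motion:
    - [0, 0, -0.02, 0, 0, 0, -0.8]
    - [0, 0, -0.03, 0, 0, 0, -0.8]
    - [0, 0, -0.03, 0, 0, 0, -0.8]
    - [0, 0, 0, 0, 0, 0.1, -0.8]
    - [0, 0, 0, 0, 0, 0.14, -0.8]

```text
time_s: 23.0
ee_pos: [0.4237, 0.3653, 0.0973]
eef_rot: [3.141, -0.001, 1.207]
force: [-0.6, -0.6, -2.1]
grip_width: 0.0259
grip_force: 15.0
```

Request:
jog_arm:
  motion:
    - [0, 0, 0, 0, 0, 0.14, -0.8]
    - [0, 0, 0, 0, 0, 0.14, -0.8]
    - [0, 0, 0, 0, 0, 0.14, -0.8]
    - [0, 0, 0, 0, 0, 0.14, -0.8]
    - [0, 0, 0, 0, 0, 0.14, -0.8]

```text
time_s: 23.5
ee_pos: [0.4233, 0.365, 0.0962]
eef_rot: [3.141, 0.001, 0.505]
force: [0.1, 1.0, -1.4]
grip_width: 0.0258
grip_force: 15.0
```

Request:
jog_arm:
  motion:
    - [0, 0, 0, 0, 0, 0.14, -0.8]
    - [0, 0, 0, 0, 0, 0.14, -0.8]
    - [0, 0, 0, 0, 0, 0.11, -0.8]
    - [0, 0, 0, 0, 0, 0.041, -0.8]
    - [0, 0, 0, 0, 0, 0, -0.8]

```text
time_s: 24.0
ee_pos: [0.4234, 0.3651, 0.0962]
eef_rot: [3.141, 0.0, 0.079]
force: [-0.5, 0.1, -1.4]
grip_width: 0.026
grip_force: 15.0
```

Request:
jog_arm:
  motion:
    - [0.014, 0.034, 0, 0, 0, 0, -0.8]
    - [0.014, 0.034, 0, 0, 0, 0, -0.8]
    - [0.014, 0.034, 0, 0, 0, 0, -0.8]
    - [0.013, 0.035, 0, 0, 0, 0, -0.8]
    - [0, 0, 0, 0, 0, 0, -0.8]

```text
time_s: 24.5
ee_pos: [0.4906, 0.2298, 0.0963]
eef_rot: [3.141, 0.0, 0.078]
force: [-0.2, 0.3, -1.0]
grip_width: 0.0263
grip_force: 15.0
```

```bash
python3 - <<'E'
from h import *
m,im=snap("wrist","w8")
o=ctrl.get_obs();print(o["time_s"],o["ee_pos"].round(4),o["eef_rot"].round(3),o["force"].round(1))
np.save("pics/w8m.npy",m,allow_pickle=True)
E
```

```text
24.55 [0.4898 0.2315 0.0964] [3.141 0.    0.078] [-0.1  0.1 -1.4]
```

View pics/w8.png

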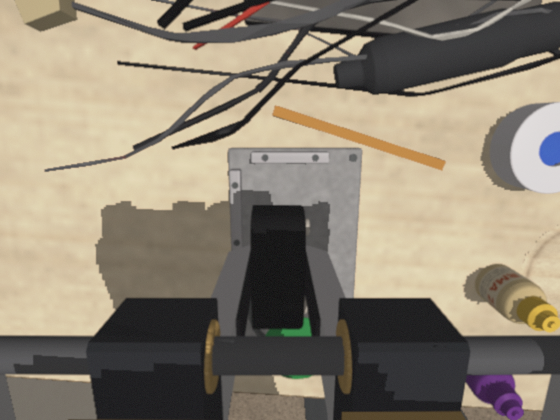

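Plate far edge is level at row 149, end-stop face at row 162, long stop at columns 231–240. The module is square to the plate and short of both stops. I'll lower to just above the plate.

Request:
jog_arm:
  motion:
    - [0, 0, 0.03, 0, 0, 0, -0.8]
    - [0, 0, 0.025, 0, 0, 0, -0.8]
    - [0, 0, 0.012, 0, 0, 0, -0.8]
    - [0, 0, 0.003, 0, 0, 0, -0.8]
    - [0, 0, 0, 0, 0, 0, -0.8]

```text
time_s: 25.05
ee_pos: [0.4892, 0.2335, 0.0268]
eef_rot: [-3.141, -0.0, 0.081]
force: [0.4, -0.2, -0.3]
grip_width: 0.0258
grip_force: 15.0
```

Request:
jog_arm:
  motion:
    - [0, 0, 0.001, 0, 0, 0, -0.8]
    - [0, 0, 0, 0, 0, 0, -0.8]

```text
time_s: 25.25
ee_pos: [0.4896, 0.2333, 0.0263]
eef_rot: [-3.141, -0.001, 0.08]
force: [0.2, -0.9, -0.8]
grip_width: 0.0258
grip_force: 15.0
```

Request:
jog_arm:
  motion:
    - [0, 0, 0.002, 0, 0, 0, -0.8]
    - [0, -0.003, 0.001, 0, 0, 0, -0.8]
    - [0, -0.003, 0, 0, 0, 0, -0.8]
    - [0, -0.002, 0, 0, 0, 0, -0.8]
    - [0, 0, 0, 0, 0, 0, -0.8]

```text
time_s: 25.75
ee_pos: [0.4886, 0.2414, 0.0225]
eef_rot: [-3.141, -0.0, 0.08]
force: [-0.5, 1.5, 0.3]
grip_width: 0.0256
grip_force: 15.0
```

Request:
jog_arm:
  motion:
    - [0, -0.001, 0, 0, 0, 0, -0.8]
    - [0, -0.001, 0, 0, 0, 0, -0.8]
    - [0, 0, 0, 0, 0, 0, -0.8]

```text
time_s: 26.05
ee_pos: [0.4885, 0.243, 0.0225]
eef_rot: [-3.142, -0.0, 0.08]
force: [0.7, 0.1, 1.1]
grip_width: 0.0257
grip_force: 15.0
```

Request:
jog_arm:
  motion:
    - [0, -0.001, 0, 0, 0, 0, -0.8]
    - [0, 0, 0, 0, 0, 0, -0.8]

```text
time_s: 26.25
ee_pos: [0.4884, 0.244, 0.0225]
eef_rot: [3.142, -0.0, 0.08]
force: [0.1, -1.6, 2.0]
grip_width: 0.026
grip_force: 15.0
```

Request:
jog_arm:
  motion:
    - [0, -0.001, 0, 0, 0, 0, -0.8]
    - [0, 0, 0, 0, 0, 0, -0.8]

```text
time_s: 26.45
ee_pos: [0.4884, 0.2441, 0.0226]
eef_rot: [3.14, 0.0, 0.08]
force: [1.0, -8.9, 3.5]
grip_width: 0.0261
grip_force: 15.0
```

Request:
jog_arm:
  motion:
    - [0, -0.001, 0, 0, 0, 0, -0.8]
    - [0, 0, 0, 0, 0, 0, -0.8]

```text
time_s: 26.65
ee_pos: [0.4884, 0.2442, 0.0226]
eef_rot: [3.139, 0.0, 0.08]
force: [-0.0, -16.2, 6.6]
grip_width: 0.0258
grip_force: 15.0
```

Long stop touched (-16 N). I'll ease off and slide to the end stop.

Request:
jog_arm:
  motion:
    - [0, 0.0015, 0, 0, 0, 0, -0.8]
    - [0.003, 0, 0, 0, 0, 0, -0.8]
    - [0.003, 0, 0, 0, 0, 0, -0.8]
    - [0.002, 0, 0, 0, 0, 0, -0.8]
    - [0, 0, 0, 0, 0, 0, -0.8]

```text
time_s: 27.15
ee_pos: [0.4952, 0.2446, 0.0226]
eef_rot: [3.14, 0.003, 0.08]
force: [-10.1, -7.4, 11.3]
grip_width: 0.026
grip_force: 15.0
```

Request:
jog_arm:
  motion:
    - [0.001, 0, 0, 0, 0, 0, -0.8]
    - [0, 0, 0, 0, 0, 0, -0.8]

```text
time_s: 27.35
ee_pos: [0.496, 0.2447, 0.0226]
eef_rot: [3.14, 0.004, 0.08]
force: [-11.4, -7.1, 13.1]
grip_width: 0.0257
grip_force: 15.0
```

Request:
jog_arm:
  motion:
    - [0.001, 0, 0, 0, 0, 0, -0.8]
    - [0, 0, 0, 0, 0, 0, -0.8]

```text
time_s: 27.55
ee_pos: [0.4969, 0.2447, 0.0226]
eef_rot: [3.14, 0.004, 0.08]
force: [-11.6, -6.9, 12.8]
grip_width: 0.0261
grip_force: 15.0
```

Request:
jog_arm:
  motion:
    - [0, 0.0005, -0.001, 0, 0, 0, -0.8]
    - [0, 0, 0, 0, 0, 0, -0.8]
    - [0.001, 0, 0, 0, 0, 0, -0.8]
    - [0, 0, 0, 0, 0, 0, -0.8]

```text
time_s: 27.95
ee_pos: [0.4993, 0.2449, 0.0232]
eef_rot: [3.142, 0.0, 0.08]
force: [0.4, -1.4, -2.1]
grip_width: 0.026
grip_force: 15.0
```

Request:
jog_arm:
  motion:
    - [0.001, 0, 0, 0, 0, 0, -0.8]
    - [0, 0, 0, 0, 0, 0, -0.8]

```text
time_s: 28.15
ee_pos: [0.5004, 0.245, 0.0234]
eef_rot: [-3.142, -0.0, 0.08]
force: [0.4, -1.7, -1.8]
grip_width: 0.0259
grip_force: 15.0
```

```bash
python3 - <<'E'
from h import *
m,im=snap("wrist","w9")
o=ctrl.get_obs();print(o["time_s"],o["ee_pos"].round(4),o["eef_rot"].round(3),o["force"].round(1))
np.save("pics/w9m.npy",m,allow_pickle=True)
cv2.imwrite("pics/c9.png",cv2.resize(im[140:320,170:410],(800,600),interpolation=cv2.INTER_CUBIC)[:,:,::-1])
E
```

```text
28.2 [0.5004 0.2449 0.0234] [-3.142 -0.     0.08 ] [-0.  -0.9 -0.7]
```

View pics/c9.png

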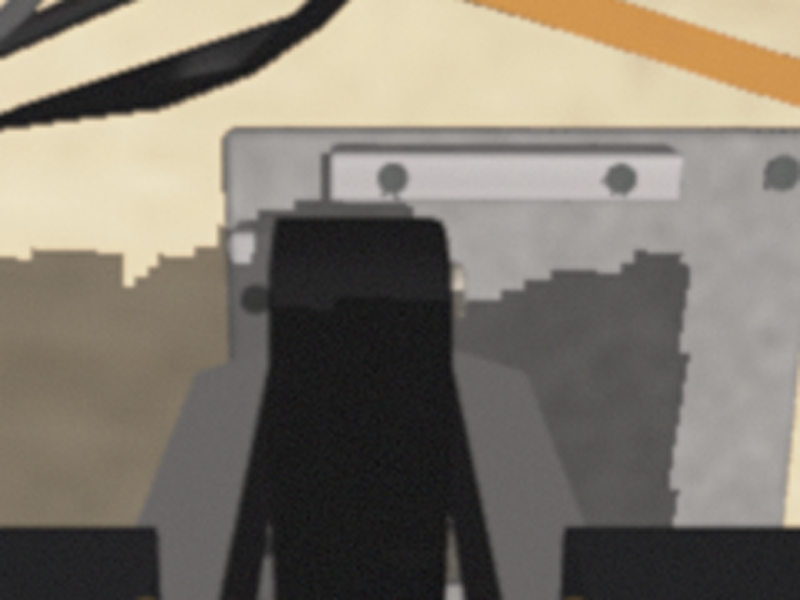

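Gap of about 18 rows in the crop (≈ 4 mm) remains between the module end (row 218) and the end stop (row 200). Its side lies along the long stop. I'll keep sliding.

Request:
jog_arm:
  motion:
    - [0.0015, 0, 0, 0, 0, 0, -0.8]
    - [0, 0, 0, 0, 0, 0, -0.8]
    - [0.001, 0, 0, 0, 0, 0, -0.8]
    - [0, 0, 0, 0, 0, 0, -0.8]

```text
time_s: 28.6
ee_pos: [0.5009, 0.245, 0.0233]
eef_rot: [3.141, 0.005, 0.08]
force: [-15.1, -2.8, 9.3]
grip_width: 0.026
grip_force: 15.0
```

Request:
jog_arm:
  motion:
    - [0.001, 0, 0, 0, 0, 0, -0.8]
    - [0, 0, 0, 0, 0, 0, -0.8]

```text
time_s: 28.8
ee_pos: [0.5014, 0.2451, 0.0233]
eef_rot: [3.141, 0.006, 0.08]
force: [-19.3, -1.7, 12.3]
grip_width: 0.0258
grip_force: 15.0
```

Request:
jog_arm:
  motion:
    - [0.001, 0, 0, 0, 0, 0, -0.8]
    - [0, 0, 0, 0, 0, 0, -0.8]

```text
time_s: 29.0
ee_pos: [0.5023, 0.2452, 0.0233]
eef_rot: [3.141, 0.006, 0.08]
force: [-20.1, -2.8, 11.5]
grip_width: 0.0259
grip_force: 15.0
```

Request:
jog_arm:
  motion:
    - [-0.001, 0, 0, 0, 0, 0, -0.8]
    - [0, 0, 0, 0, 0, 0, 0.0]
    - [0, 0, 0, 0, 0, 0, 0.0]
    - [0, 0, 0, 0, 0, 0, 0.0]
    - [0, 0, 0, 0, 0, 0, 0.0]

```text
time_s: 29.5
ee_pos: [0.504, 0.2452, 0.0235]
eef_rot: [-3.141, -0.0, 0.08]
force: [-0.4, 0.2, 0.5]
grip_width: 0.0467
grip_force: 0.0
```

Request:
jog_arm:
  motion:
    - [0, 0, -0.02, 0, 0, 0, 0.0]
    - [0, 0, -0.04, 0, 0, 0, 0.0]
    - [0, 0, -0.04, 0, 0, 0, 0.0]
    - [0, 0, -0.03, 0, 0, 0, 0.0]
    - [0, 0, 0, 0, 0, 0, 0.0]

```text
time_s: 30.0
ee_pos: [0.5055, 0.2459, 0.1579]
eef_rot: [-3.139, -0.007, 0.08]
force: [0.7, 0.0, -1.1]
grip_width: 0.0473
grip_force: 0.0
```

```bash
python3 - <<'E'
from h import *
m,im=snap("wrist","w10")
o=ctrl.get_obs();print(o["time_s"],o["ee_pos"].round(4),o["eef_rot"].round(3),o["force"].round(1))
np.save("pics/w10m.npy",m,allow_pickle=True)
m2,i2=snap("side","s10")
cv2.imwrite("pics/c10.png",np.hstack([cv2.resize(im[100:340,180:400],(550,600),interpolation=cv2.INTER_CUBIC),cv2.resize(i2[140:380,200:300],(250,600))])[:,:,::-1])
E
```

```text
30.05 [0.5046 0.2455 0.1552] [-3.14  -0.004  0.08 ] [ 0.4 -0.5 -0.7]
```

View pics/c10.png

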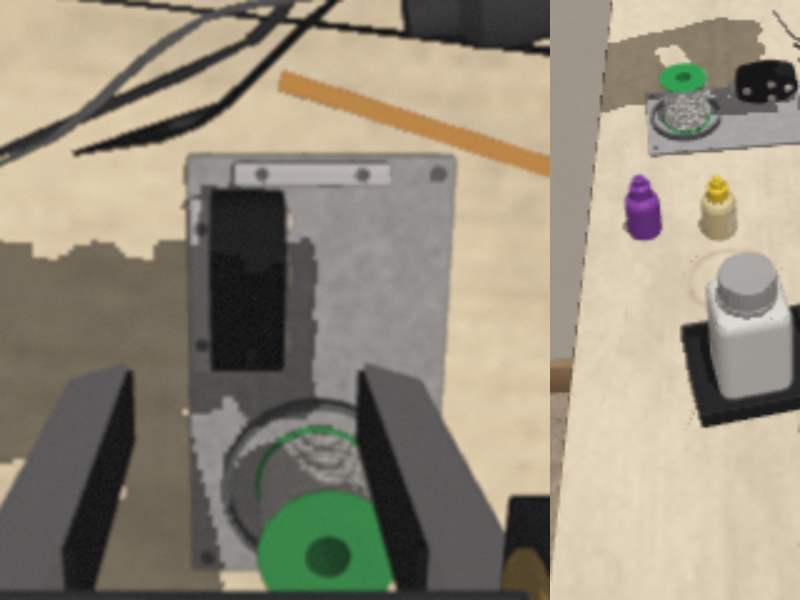

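```bash
python3 - <<'E'
from h import *
m=np.load("pics/w10m.npy",allow_pickle=True).item()
Y=np.deg2rad(4.6);p=np.array([.458,.2153]);R=np.array([[np.cos(Y),-np.sin(Y)],[np.sin(Y),np.cos(Y)]])
def L(u,v,z): return (R.T@(onz(m,u,v,z)[:2]-p)*1000).round(1)
print("cam",(R.T@(ray(m,0,0)[0][:2]-p)*1000).round(0))
print("stop top edge z16",L(305,174,.016),"at z6",L(305,174,.006))
for z in(.006,.026,.046):print(z,"far",L(280,176,z),"near",L(280,248,z),"left",L(264,210,z),"right",L(294.4,210,z))
print("left edge top/bottom",L(264.5,180,.046),L(264,246,.046))
print("plate corner ++ --",L(255,162,.006),L(362,162,.006))
E
```

```text
cam [123.  27.]
stop top edge z16 [76.5  3.9] at z6 [75.   3.2]
0.006 far [73.2 26.2] near [ 2.8 26.2] left [40.8 41.3] right [40.8 12.6]
0.026 far [76.1 26.3] near [10.  26.3] left [45.8 40.5] right [45.7 13.5]
0.046 far [79.1 26.4] near [17.2 26.3] left [50.7 39.7] right [50.7 14.4]
left edge top/bottom [75.9 39. ] [19. 40.]
plate corner ++ -- [86.1 49.1] [ 86.  -48.8]
```

The picture shows the module at plate x = 10.0 to 76.1 mm (centre 43), y = 14 to 40, so it is home against both stops. The spool stands in the ring, the dispenser is upright in the tray, and the gripper is clear. Handing in.

```bash
python3 -c "
from station import ctrl
print(ctrl.hand_in())"
```

```text
the job is handed in; nothing more can be done
None
```

Both kits are made up and the job was handed in at about 30 s, but `hand_in()` returned no verdict: the gear module measures home against both stops, the other three items look upright and in place in the last pictures, and the nozzle bottle and wick roll were not touched.

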